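# Dose grinding balls through the spring gate

## Task

Using the scoop, and without touching the balls with the fingers, scoop grinding balls out of the tray and tip at least three of the five into the funnel while its gate is shut, then stand the scoop upright again on the bench or in the tray and let go of it. Then pull the funnel's spring-return gate out by its handle until its pointer lines up with the mark on the rail, so that the balls drop into the jar below, and finish while still holding the gate there: do not let go. Leave everything else on the bench where it is.

Things in the scene. Friction and masses are not known exactly. Their poses are not given: they have to be found in the camera images.
- scoop_grip (a point): (All sizes in mm.) The scoop's upright black handle, over the rear of a steel pan that stands flat on the bench. Point: centre of the black grip, 90 above the pan's flat underside. Axes: x towards the pan's open front, z up along the handle. Grip 26 along x, 16 along y, 60 tall (60 to 120 above the underside). Scoop about 0.15 kg.
- scoop_lip (a point): Middle of the front edge of the scoop's pan, on its underside, 68 ahead (x) of and 90 below scoop_grip; same axes. Pan 80 long, 60 wide outside, floor 2 thick, flat, open in front; back wall (80 behind this edge) and side walls 34 high, the sides sloping down to the front edge over the front 40.
- tray: Grey trough fixed to the bench. Origin: on the bench under its middle; x along the trough, towards the end where the balls lie. Floor top 4 above the bench. Inside 68 wide, so the scoop's pan fits lengthwise with 4 each side. Floor from x = -105 to +105 between upright end walls. Walls 4 thick, tops 32 above the bench. Balls start at x above 0, the rest is empty.
- stand: White and steel dosing stand fixed to the bench: base plate (190 by 170), a steel funnel on two posts, and under it a sliding gate on two rails towards -x. Origin: on the bench under the funnel's axis. Rails at y = +-38, from the funnel to x = -200, tops 72 above the bench; posts at y = +-74, 100 tall.
- funnel_mouth (a point): Centre of the funnel's open round mouth, 132 above the bench: 126 inside diameter (132 outside), narrowing to a straight throat of 50 diameter that is shut from below by the gate.
- gate (a joint): Opening of the sliding gate in m: 0 shut, grows as it is pulled out along -x of stand; stops at 0.075. A spring pulls it shut: about 4 N when shut, rising by 0.8 N per 10 mm, 8 to 9 N at the mark.
- gate_grip (a point): The gate's upright black pull handle; this point is at the middle of its width, 105 above the bench. Handle 28 along x, 18 along y, from 69 to 127 above the bench; axes parallel to stand. With the gate shut it stands 108 from the funnel axis, towards -x.
- gate_pointer (a point): End of the thin dark pointer bar that sticks out to the +y side from the foot of the gate's handle, at the handle's mid-length (same x as gate_grip), 73 above the bench. Moves with the gate.
- mark: The mark: a small aluminium clamp collar (16 long, 8 wide) with a thin dark upright blade 3 thick, clamped beside the +y rail, top 84 above the bench. Origin: under the blade; axes parallel to stand. The gate is at the mark when gate_pointer has x = 0 in these axes; 46 to 60 mm of pull, varying.
- jar_in (a point): Clear jar standing loose on the stand's base plate under the funnel; this point is the centre of its inner floor. 84 rim diameter, 46 tall, rim 58 above the bench.
- ball0_center (a point): Centre of one of five equal white ceramic grinding balls, 18 diameter, 18 g, lying in the tray; polished, they roll and slide easily.
- ball1_center (a point): Centre of one of five equal white ceramic grinding balls, 18 diameter, 18 g, lying in the tray; polished, they roll and slide easily.
- ball2_center (a point): Centre of one of five equal white ceramic grinding balls, 18 diameter, 18 g, lying in the tray; polished, they roll and slide easily.
- ball3_center (a point): Centre of one of five equal white ceramic grinding balls, 18 diameter, 18 g, lying in the tray; polished, they roll and slide easily.
- ball4_center (a point): Centre of one of five equal white ceramic grinding balls, 18 diameter, 18 g, lying in the tray; polished, they roll and slide easily.
- beaker_mid (a point): Bystander: clear glass beaker, 70 diameter, 85 tall; this point is its centre. To be left alone.
- reagent_mid (a point): Bystander: amber bottle, 56 diameter, 110 tall; this point is its centre. To be left alone.
- mortar_mid (a point): Bystander: white ceramic mortar bowl, 100 across, 50 tall; this point is its centre. To be left alone.
- lens_mid (a point): Bystander: black lens ring lying flat, 52 across, 24 tall; this point is its centre. To be left alone.
- samplejar_mid (a point): Bystander: small white lidded jar, 44 across, 50 tall; this point is its centre. To be left alone.
- weight_mid (a point): Bystander: brass balance weight, 32 across, 48 tall; this point is its centre. To be left alone.

How it is judged:
On the way, in this order (a step that is already met when the one before it is completed fails the run):
1. at least three balls lie in the funnel, above the shut gate, tipped in with the scoop (((horizontal distance between each of ball0_center, ball1_center, ball2_center and funnel_mouth below 0.055 m and height (world z) of ball0_center between 0.066 and 0.128 m and height (world z) of ball1_center between 0.066 and 0.128 m and height (world z) of ball2_center between 0.066 and 0.128 m) or (horizontal distance between each of ball0_center, ball1_center, ball3_center and funnel_mouth below 0.055 m and height (world z) of ball0_center between 0.066 and 0.128 m and height (world z) of ball1_center between 0.066 and 0.128 m and height (world z) of ball3_center between 0.066 and 0.128 m) or (horizontal distance between each of ball0_center, ball1_center, ball4_center and funnel_mouth below 0.055 m and height (world z) of ball0_center between 0.066 and 0.128 m and height (world z) of ball1_center between 0.066 and 0.128 m and height (world z) of ball4_center between 0.066 and 0.128 m) or (horizontal distance between each of ball0_center, ball2_center, ball3_center and funnel_mouth below 0.055 m and height (world z) of ball0_center between 0.066 and 0.128 m and height (world z) of ball2_center between 0.066 and 0.128 m and height (world z) of ball3_center between 0.066 and 0.128 m) or (horizontal distance between each of ball0_center, ball2_center, ball4_center and funnel_mouth below 0.055 m and height (world z) of ball0_center between 0.066 and 0.128 m and height (world z) of ball2_center between 0.066 and 0.128 m and height (world z) of ball4_center between 0.066 and 0.128 m) or (horizontal distance between each of ball0_center, ball3_center, ball4_center and funnel_mouth below 0.055 m and height (world z) of ball0_center between 0.066 and 0.128 m and height (world z) of ball3_center between 0.066 and 0.128 m and height (world z) of ball4_center between 0.066 and 0.128 m) or (horizontal distance between each of ball1_center, ball2_center, ball3_center and funnel_mouth below 0.055 m and height (world z) of ball1_center between 0.066 and 0.128 m and height (world z) of ball2_center between 0.066 and 0.128 m and height (world z) of ball3_center between 0.066 and 0.128 m) or (horizontal distance between each of ball1_center, ball2_center, ball4_center and funnel_mouth below 0.055 m and height (world z) of ball1_center between 0.066 and 0.128 m and height (world z) of ball2_center between 0.066 and 0.128 m and height (world z) of ball4_center between 0.066 and 0.128 m) or (horizontal distance between each of ball1_center, ball3_center, ball4_center and funnel_mouth below 0.055 m and height (world z) of ball1_center between 0.066 and 0.128 m and height (world z) of ball3_center between 0.066 and 0.128 m and height (world z) of ball4_center between 0.066 and 0.128 m) or (horizontal distance between each of ball2_center, ball3_center, ball4_center and funnel_mouth below 0.055 m and height (world z) of ball2_center between 0.066 and 0.128 m and height (world z) of ball3_center between 0.066 and 0.128 m and height (world z) of ball4_center between 0.066 and 0.128 m)) and value of joint gate below 0.006 m), for 0.2 s.
2. the scoop stands upright on the bench or in the tray, let go, with the gate still shut (angle between scoop_grip's own z axis and vertical below 0.15 rad and height (world z) of scoop_grip below 0.102 m and contact force between the fingers and scoop below 0.1 N and value of joint gate below 0.006 m), for 0.2 s.
At the end, for the whole second after the job is handed in: The robot's fingers hold the gate (more than 2 N) with its pointer within 6 mm of the mark along the rail; at least three balls are in the upright jar and none is left in the funnel; the scoop stands upright on the bench or in the tray, untouched (x of gate_pointer in the frame of mark between -0.006 and 0.006 m and ((horizontal distance between each of ball0_center, ball1_center, ball2_center and jar_in below 0.042 m and height (world z) of each of ball0_center, ball1_center, ball2_center below 0.056 m) or (horizontal distance between each of ball0_center, ball1_center, ball3_center and jar_in below 0.042 m and height (world z) of each of ball0_center, ball1_center, ball3_center below 0.056 m) or (horizontal distance between each of ball0_center, ball1_center, ball4_center and jar_in below 0.042 m and height (world z) of each of ball0_center, ball1_center, ball4_center below 0.056 m) or (horizontal distance between each of ball0_center, ball2_center, ball3_center and jar_in below 0.042 m and height (world z) of each of ball0_center, ball2_center, ball3_center below 0.056 m) or (horizontal distance between each of ball0_center, ball2_center, ball4_center and jar_in below 0.042 m and height (world z) of each of ball0_center, ball2_center, ball4_center below 0.056 m) or (horizontal distance between each of ball0_center, ball3_center, ball4_center and jar_in below 0.042 m and height (world z) of each of ball0_center, ball3_center, ball4_center below 0.056 m) or (horizontal distance between each of ball1_center, ball2_center, ball3_center and jar_in below 0.042 m and height (world z) of each of ball1_center, ball2_center, ball3_center below 0.056 m) or (horizontal distance between each of ball1_center, ball2_center, ball4_center and jar_in below 0.042 m and height (world z) of each of ball1_center, ball2_center, ball4_center below 0.056 m) or (horizontal distance between each of ball1_center, ball3_center, ball4_center and jar_in below 0.042 m and height (world z) of each of ball1_center, ball3_center, ball4_center below 0.056 m) or (horizontal distance between each of ball2_center, ball3_center, ball4_center and jar_in below 0.042 m and height (world z) of each of ball2_center, ball3_center, ball4_center below 0.056 m)) and contact force between the fingers and gate above 2 N and angle between each of jar_in, scoop_grip's own z axis and vertical below 0.15 rad and not (horizontal distance between ball0_center and funnel_mouth below 0.055 m and height (world z) of ball0_center between 0.066 and 0.128 m) and not (horizontal distance between ball1_center and funnel_mouth below 0.055 m and height (world z) of ball1_center between 0.066 and 0.128 m) and not (horizontal distance between ball2_center and funnel_mouth below 0.055 m and height (world z) of ball2_center between 0.066 and 0.128 m) and not (horizontal distance between ball3_center and funnel_mouth below 0.055 m and height (world z) of ball3_center between 0.066 and 0.128 m) and not (horizontal distance between ball4_center and funnel_mouth below 0.055 m and height (world z) of ball4_center between 0.066 and 0.128 m) and height (world z) of scoop_grip below 0.102 m and contact force between the fingers and scoop below 0.1 N); the arm keeps its last pose, push and grip.
It fails at once if the fingers touch a ball (contact force between the fingers and ball0 above 0.3 N or contact force between the fingers and ball1 above 0.3 N or contact force between the fingers and ball2 above 0.3 N or contact force between the fingers and ball3 above 0.3 N or contact force between the fingers and ball4 above 0.3 N).
It fails at once if a bystander is pushed more than 30 mm or tipped over (distance of any of beaker_mid, reagent_mid, mortar_mid, lens_mid, samplejar_mid, weight_mid from where it was at the start of the episode above 0.03 m or angle between any of beaker_mid, reagent_mid, mortar_mid, lens_mid, samplejar_mid, weight_mid's own z axis and vertical above 0.6 rad).
It also fails if it takes over 72 s, if anything falls off the work surface, if the arm or the gripper's body presses on something with over 40 N, if the wrist force passes 120 N, or if a joint passes its speed limit or range.

## Robot

A 6-joint arm with a two-finger parallel gripper is mounted at the origin on the work surface. World frame = base frame: x ahead of the robot, y to its left, z up, the work surface at z = 0. Lengths are in m, angles in rad, forces in N, time in s.
With the tool pointing down it reaches from about 0.2 to 0.875 m from the base axis. Payload 3.4 kg.
Tool frame: the origin (TCP) lies at the very end of the fingers, on their centre line; the grasp point (between the pads) lies bot.hold_point_z behind it (bot.hold_point_z is the distance from the TCP to the grasp point, in m); z points along the fingers, y is the line along which they close (so a half turn about z gives the same grasp; the last joint's range is limited). The gripper opens to 94 mm and grips with 3 to 60 N. Pads are 16 mm wide; open, the fingers measure 119 mm over their backs; the gripper's body (75 mm by 177 mm) begins 78 mm behind the grasp point.
Start: joints at [-1.353, 0.276, 1.505, -0, 1.361, -0.121], TCP at [0.191, -0.542, 0.205] pointing down, gripper open.
Joint ranges: [-2.89, 2.89], [-0.75, 2.08], [0.22, 2.7], [-1.18, 4.32], [0.11, 2.71], [-2.7, 2.7]. Speed limits (rad/s): [2.57, 2.57, 3.14, 3.14, 3.14, 3.14].

## Interface

Orientations are given as [roll, pitch, yaw] about the fixed x, y, z axes, in that order (R = Rz(yaw) Ry(pitch) Rx(roll)).
In Python, from workcell import bot, readout, cams gives the robot as it stands. Calls block until the motion is done:
- bot.movep(position, orientation): joint-space move of the TCP to a pose.
- bot.move_linear(position, attitude=None, vel=0.15): straight line of the TCP; attitude=None keeps the orientation; vel is the mean speed in m/s.
- bot.movej(angles): joint-space move.
- bot.move_gripper(opening, strength=None): finger opening in m; strength is the grip in N (None keeps the last); returns when the fingers have stopped.
- bot.pause(seconds).
- bot.solve_ik(position, orientation): joint angles nearest the present ones, or None.
- readout.get_obs(): the state.
- cams.grab_frame(name): name is "scene" or "top" or "wrist"; returns the picture (420x560x3 uint8, blue, green, red); there is no depth.
- cams.get_calibration(name): a dict with "camera_matrix" (3x3 intrinsics, pixels), "camera_from_world" (4x4, takes a point from world to camera coordinates). Camera axes: x right, y down, z forward; pixel columns grow to the right and rows downward; lengths in m; the calibration is good to about 2 mm. A picture is of the moment at which its call begins: read the wrist's pose just before it. get_calibration takes no time and is no camera call; for the wrist camera it gives the pose at the moment of the call.
A pose or a line that the arm cannot do raises bot.IKError and nothing moves.
- bot.job_done(): hands the job in; it is judged then, once.
The state is a dict: "t": time; "qpos": joint angles; "joint_vel": joint speeds; "tau": joint torques, N m; "eef_pos": TCP position; "ee_rot": TCP orientation; "wrist_force": force on the tool from outside, world axes, zero at the start; "wrist_torque": the same for the moment, N m; "opening": finger opening in m; "grasp_force": force on a finger pad.
Only numpy, scipy, OpenCV 4.12 (cv2) and the standard library are available. Lean on these libraries where they do the work, as an engineer would, in place of code of your own. Each camera call takes 0.05 s, during which the arm holds its last target. There are 200 camera calls.

## Working session

There is one attempt and no reset: what is moved stays moved. The work goes in short steps, each a Python script; the robot and the scene stay as the last script left them, time stands still between calls to the robot, and variables do not carry over. Pictures are saved under pics/ and viewed, at most 10 in all, crops included, and the job is handed in when it is done.

```bash
ls; mkdir -p pics; python3 - <<'E'
from workcell import bot,readout,cams
import cv2,numpy as np
for n in("top","scene"):
    im=cams.grab_frame(n); cv2.imwrite(f"pics/{n}0.png",cv2.resize(im,(800,600),interpolation=cv2.INTER_CUBIC)); cv2.imwrite(f"{n}0raw.png",im)
    c=cams.get_calibration(n);print(n,np.round(c["camera_matrix"],2).tolist(),np.round(c["camera_from_world"],4).tolist())
print(bot.hold_point_z,readout.get_obs())
E
```

```text
pics
top [[479.23, 0.0, 285.12], [0.0, 479.23, 202.87], [0.0, 0.0, 1.0]] [[-0.0008, -1.0, -0.0077, -0.0572], [-0.9933, 0.0017, -0.1152, 0.5966], [0.1152, 0.0075, -0.9933, 1.1343], [0.0, 0.0, 0.0, 1.0]]
scene [[529.57, 0.0, 281.24], [0.0, 529.57, 208.04], [0.0, 0.0, 1.0]] [[-0.016, 0.9998, -0.0128, 0.0766], [0.8479, 0.0067, -0.5301, -0.441], [-0.5299, -0.0194, -0.8478, 1.6377], [0.0, 0.0, 0.0, 1.0]]
0.0188 {'t': 0.1, 'qpos': array([-1.35298575e+00,  2.76520798e-01,  1.50590738e+00, -2.31659433e-06,
        1.36072143e+00, -1.21023672e-01]), 'joint_vel': array([-0.00090874, -0.00101202, -0.00216591,  0.00187363,  0.00064893,
       -0.00054312]), 'tau': array([ 2.31339502e-03, -4.05453515e+01, -2.37780333e+01,  7.01656519e-02,
        2.99086107e-02, -4.35797267e-05]), 'eef_pos': array([ 0.19100223, -0.54185276,  0.20473701]), 'ee_rot': array([-3.14004681e+00, -1.85720801e-04,  3.38834589e-01]), 'wrist_force': array([-0.25679998, -0.0298595 ,  0.94546207]), 'wrist_torque': array([0.02533357, 0.00589782, 0.02745001]), 'grasp_force': 0.0, 'opening': 0.0940655994055181}
```

View pics/top0.png

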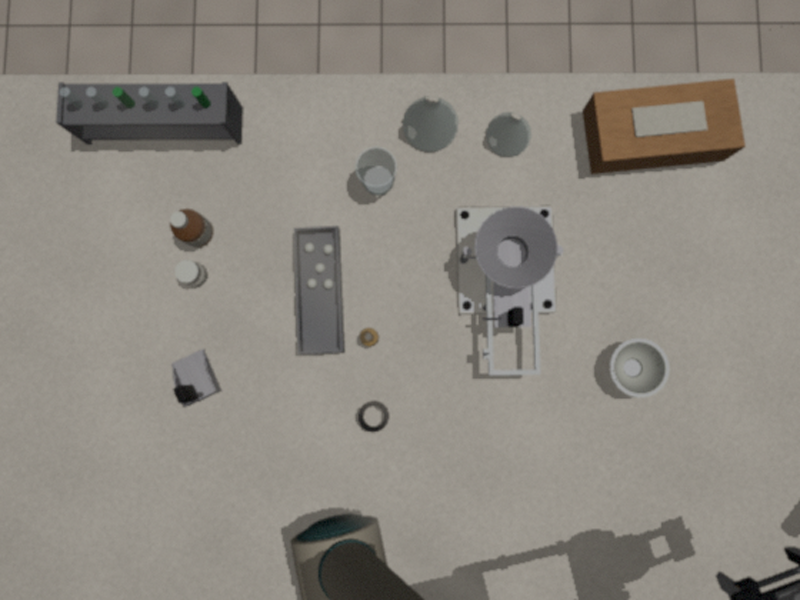

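View pics/scene0.png

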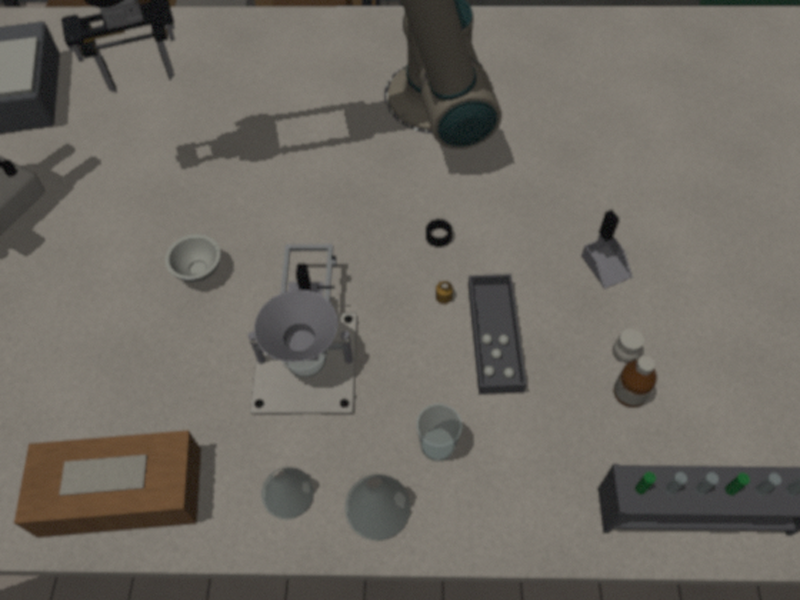

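```bash
cat > H.py <<'E'
from workcell import bot,readout,cams
import cv2,numpy as np
def ray(n,px,z,c=None):
    c=c or cams.get_calibration(n);K=c["camera_matrix"];T=c["camera_from_world"]
    R=T[:3,:3];o=-R.T@T[:3,3]
    d=R.T@np.linalg.inv(K)@np.array([px[0],px[1],1.]);return (o+d*(z-o[2])/d[2])
def proj(n,p,c=None):
    c=c or cams.get_calibration(n);q=c["camera_from_world"]@np.r_[p,1];q=c["camera_matrix"]@q[:3];return q[:2]/q[2]
def crop(im,x0,y0,w,h,s,f):
    o=cv2.resize(im[y0:y0+h,x0:x0+w],None,fx=s,fy=s,interpolation=cv2.INTER_CUBIC)
    for i in range(0,w,10):
        cv2.line(o,(i*s,0),(i*s,12 if (x0+i)%50==0 else 5),(0,0,255),1)
    cv2.imwrite(f,o)
E
python3 - <<'E'
from H import *
t=cv2.imread("top0raw.png")
crop(t,110,150,140,144-44+45-25,5,"pics/c1.png") if 0 else None
a=cv2.resize(t[150:290,110:250],None,fx=4,fy=4,interpolation=cv2.INTER_CUBIC)
b=cv2.resize(t[140:270,310:400],None,fx=4,fy=4,interpolation=cv2.INTER_CUBIC)
m=np.zeros((560,800,3),np.uint8);m[:,:560]=a;m[:520,560:800]=b[:,:240]
m[:520,440:]=0;m[:560,:440]=a[:,:440]  # placeholder
m=np.zeros((560,800,3),np.uint8);m[:,:440]=cv2.resize(t[150:290,115:225],None,fx=4,fy=4,interpolation=cv2.INTER_CUBIC)
m=np.zeros((580,800,3),np.uint8)
s1=cv2.resize(t[150:290,115:247],(int(132*3.4),int(140*3.4)),interpolation=cv2.INTER_CUBIC);m[:s1.shape[0],:s1.shape[1]]=s1
s2=cv2.resize(t[140:270,315:395],None,fx=4.3,fy=4.3,interpolation=cv2.INTER_CUBIC);m[:s2.shape[0],452:452+s2.shape[1]]=s2
cv2.imwrite("pics/c1.png",m)
E
```

```text
(no output)
```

View pics/c1.png

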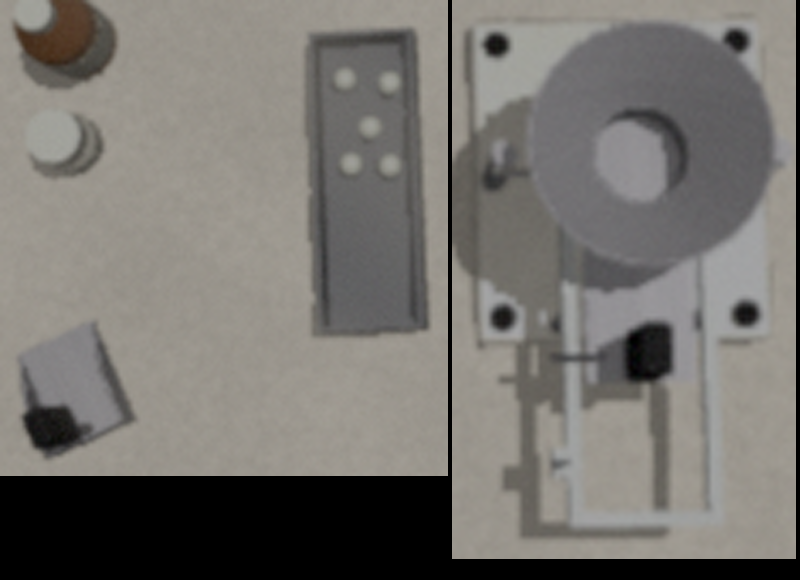

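```bash
python3 - <<'E'
from H import *
L=lambda u,v,z:np.round(ray("top",(115+u/3.4-0.35,150+v/3.4-0.35),z),4)
R=lambda u,v,z:np.round(ray("top",(315+(u-452)/4.3-.4,140+v/4.3-.4),z),4)
for n,p in dict(TL=(308,33),TR=(412,30),BR=(427,327),BL=(314,334)).items(): print("tray",n,L(*p,.032))
for p in [(345,79),(389,83),(370,127),(351,163),(389,164)]: print("ball",L(*p,.013))
print("lip",L(18,357,.001),L(96,322,.001),"rearR",L(133,420,.034),"handle top",L(48,425,.12))
print("funnel",R(651,143,.132),R(530,143,.132),R(772,143,.132),R(651,22,.132),R(651,263,.132))
print("rails",R(572,520,.072),R(717,518,.072),R(567,285,.072),R(707,260,.072))
print("pointer",R(553,357,.073),"blade",R(560,462,.084),R(560,462,.072),"handletop",R(652,348,.127))
print("plate",[R(*p,.01) for p in [(470,22),(757,22),(772,335),(480,345)]])
S=lambda u,v,z:np.round(ray("scene",(u/1.4286-.15,v/1.4286-.15),z),4)
print("scene balls",[S(*p,.013) for p in [(487,339),(503,339),(496,353),(488,371),(509,372)]])
print("scene handle top",S(611,215,.12),"lip",S(606,286,.001),S(631,276,.001),"funnel",S(297,328,.132),"gateh",S(303,268,.127),"mark",S(333,257,.084),"ptr",S(333,290,.073))
E
```

```text
tray TL [0.7055 0.1395 0.032 ]
tray TR [0.7075 0.0639 0.032 ]
tray BR [0.4924 0.0508 0.032 ]
tray BL [0.4875 0.1312 0.032 ]
ball [0.6749 0.115  0.013 ]
ball [0.6719 0.0825 0.013 ]
ball [0.6392 0.096  0.013 ]
ball [0.6126 0.1096 0.013 ]
ball [0.6118 0.0817 0.013 ]
lip [0.4717 0.3527 0.001 ] [0.4971 0.2965 0.001 ] rearR [0.427  0.2579 0.034 ] handle top [0.4264 0.2895 0.12  ]
funnel [ 0.6528 -0.2289  0.132 ] [ 0.653  -0.1658  0.132 ] [ 0.6527 -0.292   0.132 ] [ 0.7174 -0.2302  0.132 ] [ 0.5897 -0.2277  0.132 ]
rails [ 0.457  -0.1915  0.072 ] [ 0.458  -0.2698  0.072 ] [ 0.5848 -0.1906  0.072 ] [ 0.5985 -0.2675  0.072 ]
pointer [ 0.5453 -0.1823  0.073 ] blade [ 0.488  -0.1842  0.084 ] [ 0.4883 -0.1855  0.072 ] handletop [ 0.5459 -0.2282  0.127 ]
plate [array([ 0.747 , -0.1428,  0.01  ]), array([ 0.7465, -0.311 ,  0.01  ]), array([ 0.5625, -0.315 ,  0.01  ]), array([ 0.5569, -0.1469,  0.01  ])]
scene balls [array([0.6119, 0.0795, 0.013 ]), array([0.6117, 0.107 , 0.013 ]), array([0.6389, 0.0936, 0.013 ]), array([0.6731, 0.0785, 0.013 ]), array([0.6746, 0.1135, 0.013 ])]
scene handle top [0.4251 0.2923 0.12  ] lip [0.4939 0.3006 0.001 ] [0.4718 0.3487 0.001 ] funnel [ 0.6607 -0.2282  0.132 ] gateh [ 0.5442 -0.2294  0.127 ] mark [ 0.4916 -0.1872  0.084 ] ptr [ 0.5523 -0.1842  0.073 ]
```

```bash
cat >> H.py <<'E'
from scipy.spatial.transform import Rotation as Ro
PI=np.pi
HZ=bot.hold_point_z
def tcp_for_lip(lip,th,yaw,goff=np.zeros(3)):
    "TCP position so scoop lip is at lip with pitch th (lip down +); goff: grasp point in scoop_grip frame"
    R=Ro.from_euler('xyz',[0,th,yaw]).as_matrix()
    grip=np.array(lip)-R@np.array([.068,0,-.09])
    return grip+R@(goff-np.array([0,0,HZ]))
E
python3 - <<'E'
from H import *
F=np.array([.653,-.229])
q0=readout.get_obs()["qpos"]
for yaw in (0.3,0,-.3,-.6,-.9,-1.2,-1.5):
    r=[]
    for th in (-.3,0,.4,.8,1.0):
        d=np.array([np.cos(yaw),np.sin(yaw)])
        p=tcp_for_lip([*(F-.03*d),.15],th,yaw)
        q=bot.solve_ik(p,[PI,th,yaw]); r.append(None if q is None else np.round(q,2).tolist())
    print(yaw,r)
bot.movep([.42,.28,.26],[PI,0,.5])
im=cams.grab_frame("wrist");c=cams.get_calibration("wrist");cv2.imwrite("pics/w1.png",im);np.savez("w1",K=c["camera_matrix"],T=c["camera_from_world"])
print(readout.get_obs()["t"],readout.get_obs()["eef_pos"])
E
```

```text
0.3 [[-0.74, 0.22, 1.65, 0.28, 1.13, 0.43], [-0.54, 0.33, 1.39, -0.0, 1.43, 0.73], [-0.36, 0.57, 1.01, -0.25, 1.87, 0.87], [-0.25, 0.87, 0.61, -0.53, 2.31, 0.8], [-0.21, 1.04, 0.4, -0.76, 2.5, 0.63]]
0 [[-0.64, 0.15, 1.74, 0.21, 1.02, 0.84], [-0.51, 0.31, 1.42, -0.0, 1.41, 1.06], [-0.39, 0.59, 0.98, -0.16, 1.94, 1.15], [-0.32, 0.94, 0.47, -0.38, 2.48, 1.04], None]
-0.3 [[-0.51, 0.12, 1.77, 0.07, 0.95, 1.33], [-0.46, 0.3, 1.44, -0.0, 1.41, 1.41], [-0.42, 0.6, 0.96, -0.05, 1.98, 1.44], [-0.4, 0.97, 0.4, -0.13, 2.57, 1.39], None]
-0.6 [[-0.36, 0.14, 1.75, -0.09, 0.96, 1.85], [-0.41, 0.3, 1.43, -0.0, 1.41, 1.76], [-0.46, 0.59, 0.97, 0.06, 1.97, 1.73], [-0.48, 0.95, 0.44, 0.15, 2.54, 1.78], None]
-0.9 [[-0.23, 0.2, 1.68, -0.21, 1.04, 2.33], [-0.37, 0.32, 1.4, -0.0, 1.42, 2.11], [-0.49, 0.58, 1.0, 0.17, 1.93, 2.01], [-0.56, 0.89, 0.57, 0.37, 2.42, 2.09], [-0.58, 1.07, 0.32, 0.59, 2.65, 2.28]]
-1.2 [None, [-0.33, 0.36, 1.35, -0.0, 1.44, 2.44], [-0.52, 0.55, 1.05, 0.26, 1.85, 2.29], [-0.64, 0.8, 0.75, 0.51, 2.24, 2.32], [-0.68, 0.94, 0.61, 0.68, 2.4, 2.41]]
-1.5 [None, None, [-0.54, 0.52, 1.11, 0.33, 1.75, 2.55], [-0.71, 0.71, 0.95, 0.61, 2.03, 2.48], [-0.76, 0.81, 0.88, 0.74, 2.15, 2.5]]
3.15 [0.42042652 0.27941489 0.25991258]
```

View pics/w1.png

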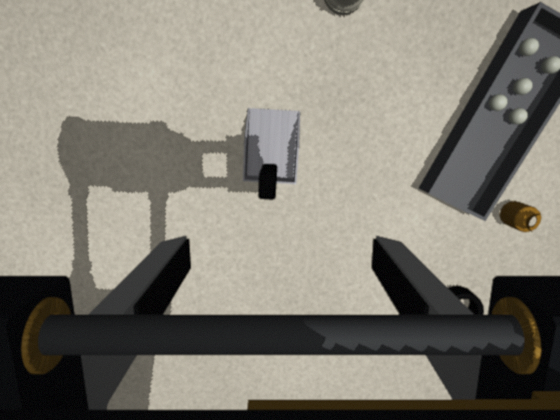

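```bash
python3 - <<'E'
from H import *
d=np.load("w1.npz");c=dict(camera_matrix=d["K"],camera_from_world=d["T"])
im=cv2.imread("pics/w1.png");crop(im,225,90,100,125,4,"/tmp/x.png")
a=cv2.resize(im[90:215,225:325],None,fx=4.4,fy=4.4,interpolation=cv2.INTER_CUBIC);b=cv2.resize(im[0:225,405:560],None,fx=2.3,fy=2.3,interpolation=cv2.INTER_CUBIC)
m=np.zeros((550,440+b.shape[1],3),np.uint8);m[:,:440]=a;m[:b.shape[0],440:]=b;cv2.imwrite("pics/c2.png",m);print(m.shape)
E
```

```text
(550, 796, 3)
```

View pics/c2.png

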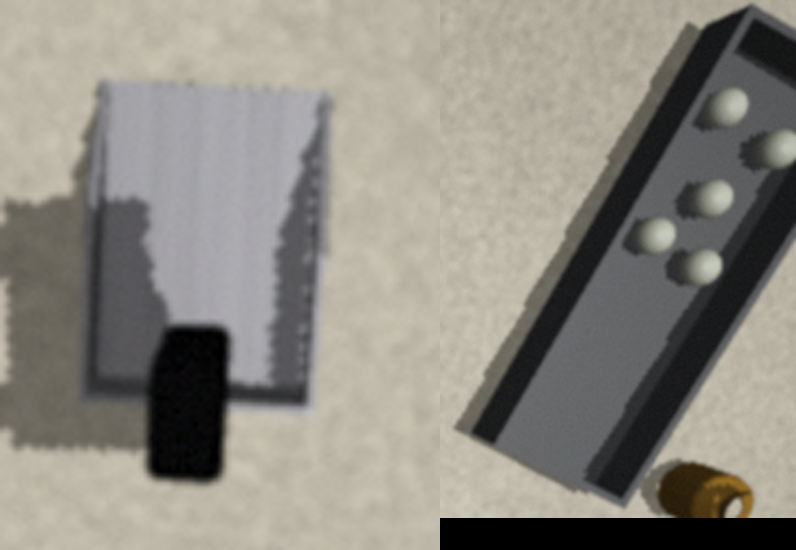

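```bash
cat > m.py <<'E'
from H import *
from scipy.optimize import least_squares
d=np.load("w1.npz");W=dict(camera_matrix=d["K"],camera_from_world=d["T"]);T=cams.get_calibration("top")
A=lambda u,v:np.array([225+u/4.4-.4,90+v/4.4-.4]);B=lambda u,v:np.array([405+(u-440)/2.3-.3,v/2.3-.3])
L=lambda u,v:np.array([115+u/3.4-.35,150+v/3.4-.35])
def fit(obs,x0):
    def f(x):
        R=Ro.from_euler('z',x[2]).as_matrix()
        return np.concatenate([proj(0,R@np.array(m)+[x[0],x[1],0],c)-p for m,p,c in obs])
    s=least_squares(f,x0,loss='soft_l1');print(np.round(s.x,4),np.round(f(s.x),1).tolist());return s.x
h=.09
so=[((.068,.03,.002),A(100,82),W),((.068,-.03,.002),A(330,93),W),((-.012,.03,.034),A(85,400),W),((-.012,-.03,.034),A(308,408),W),((-.013,.008,.12),A(149,480),W),((-.013,-.008,.12),A(222,480),W),]
st=[((.068,.03,.002),L(18,357),T),((.068,-.03,.002),L(96,322),T),((-.012,-.03,.034),L(133,420),T)]
fit(so,[.426,.291,.5]);fit(st,[.426,.291,.5]);fit(so+st,[.426,.291,.5])
to=[((-.109,.038,.032),B(457,430),W),((-.109,-.038,.032),B(625,507),W),((.109,.038,.032),B(752,5),W)]
tt=[((.109,.038,.032),L(308,33),T),((.109,-.038,.032),L(412,30),T),((-.109,-.038,.032),L(427,327),T),((-.109,.038,.032),L(314,334),T)]
fit(to,[.6,.096,.05]);fit(tt,[.6,.096,.05]);fit(to+tt,[.6,.096,.05])
E
python3 m.py
```

```text
[0.4261 0.2958 0.4491] [-0.1, -1.2, -0.1, -1.0, -1.3, -0.0, 1.9, 0.8, -0.6, 0.1, 0.8, 0.9]
[0.424  0.2918 0.4792] [1.0, 0.5, -0.1, -0.4, -0.7, -0.0]
[0.4259 0.2956 0.4483] [-0.0, -1.0, -0.1, -0.8, -1.2, 0.2, 1.9, 1.1, -0.6, 0.4, 0.8, 1.3, 0.1, -1.0, -0.7, -1.2, -2.3, -0.4]
[ 0.5964  0.1026 -0.0215] [4.1, 0.6, -14.4, -0.4, 0.0, -0.2]
[0.5983 0.0964 0.0489] [-0.0, 0.1, 0.1, -0.6, -0.9, 0.5, 0.9, -0.0]
[0.5992 0.0971 0.0349] [13.0, 5.0, -3.6, 0.6, -0.2, -1.1, 0.3, -0.5, 0.4, -0.8, -1.9, 0.3, -0.0, -0.6]
```

```bash
cat >> H.py <<'E'
TR=np.array([.5983,.0964]);TY=.0489
def tray(x,y,z):
    return np.array([TR[0]+x*np.cos(TY)-y*np.sin(TY),TR[1]+x*np.sin(TY)+y*np.cos(TY),z])
def st(tag):
    o=readout.get_obs();print(tag,round(o["t"],2),np.round(o["eef_pos"],4),np.round(o["ee_rot"],3),"F",np.round(o["wrist_force"],1),"M",np.round(o["wrist_torque"],2),"op",round(o["opening"],4),round(o["grasp_force"],1));return o
E
python3 - <<'E'
from H import *
sx,sy,yw=.4257,.2948,.455
bot.movep([sx,sy,.16],[PI,0,yw])
bot.move_linear([sx,sy,.0715],[PI,0,yw],vel=.12)
st("down"); bot.move_gripper(0.0,45); st("closed")
bot.move_linear([sx,sy,.15],[PI,0,yw],vel=.12); st("up")
p=tcp_for_lip(tray(-.012,0,.06),0,TY)
bot.movep(p,[PI,0,TY]); st("over tray")
im=cams.grab_frame("wrist");c=cams.get_calibration("wrist");np.savez("w2",K=c["camera_matrix"],T=c["camera_from_world"]);cv2.imwrite("pics/w2.png",im)
E
```

```text
down 4.53 [0.4266 0.2952 0.0725] [-3.142e+00 -2.000e-03  4.550e-01] F [ 0.2 -0.1  0.7] M [ 0.01 -0.04  0.03] op 0.094 0.0
closed 5.7 [0.4255 0.2947 0.0713] [3.142e+00 1.000e-03 4.550e-01] F [ 0.  -0.7 -0.4] M [-0.05  0.   -0.01] op 0.0157 45.0
up 6.51 [0.4251 0.2945 0.1493] [3.142e+00 1.000e-03 4.550e-01] F [ 0.6  0.1 -0.9] M [-0.01  0.01  0.03] op 0.0158 45.0
over tray 7.4 [0.5178 0.0933 0.1308] [-3.14e+00  1.00e-03  4.90e-02] F [-0.4  0.2 -1.9] M [ 0.01  0.02 -0.05] op 0.0159 45.0
```

View pics/w2.png

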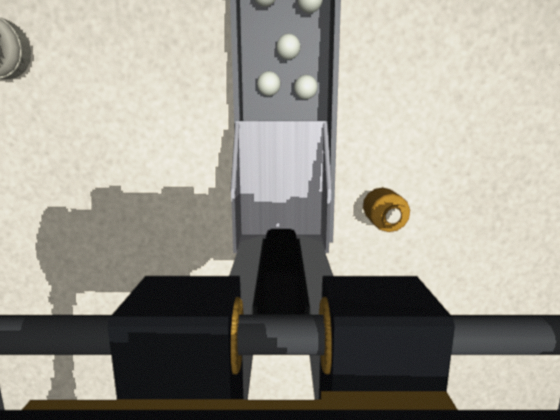

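```bash
python3 - <<'E'
from H import *
d=np.load("w2.npz");c=dict(camera_matrix=d["K"],camera_from_world=d["T"])
im=cv2.imread("pics/w2.png")
for x in (.02,.05):
  print([np.round(proj(0,tray(x,y,z),c),1).tolist() for y,z in ((.038,.032),(.034,.032),(.034,.004),(-.034,.004),(-.034,.032),(-.038,.032))])
l=tray(-.012,0,.062);R=Ro.from_euler('z',TY).as_matrix()
print([np.round(proj(0,l+R@[0,s,0],c),1).tolist() for s in(.03,-.03)])
for r in (60,105): print(r,im[r,224:250].sum(1)//3,im[r,318:346].sum(1)//3)
E
```

```text
[[230.8, 73.2], [236.4, 73.2], [240.6, 77.5], [326.9, 77.6], [331.7, 73.3], [337.3, 73.4]]
[[229.5, 27.5], [235.3, 27.6], [239.7, 36.3], [328.1, 36.4], [333.1, 27.7], [338.9, 27.7]]
[[238.5, 119.4], [330.1, 119.5]]
60 [217 217 204 163 131 127 127 127 130 131 133 133 130 101  66  47  55  85
 119 132 135 135 134 133 132 134] [102  76  72  71  70  72  72  70  72  70  58  42  31  31  48  97 132 143
 144 144 158 200 216 220 220 220 221 219]
105 [221 221 220 212 171 140 133 134 132 134 133 132 134 132 116  77  48  49
  72 117 132 135 134 134 135 134] [104  75  71  73  71  71  72  74  67  57  41  33  31  61 119 142 145 145
 152 180 214 225 223 223 223 221 221 222]
```

```bash
python3 - <<'E'
from H import *
Y=-.0024
P=lambda x,z,th=0:tcp_for_lip(tray(x,Y,z),th,TY)
bot.move_linear(P(-.012,.034),[PI,0,TY],vel=.12)
bot.move_linear(P(-.012,.0085),[PI,0,TY],vel=.05);st("near")
z=.0085
for k in range(7):
    z-=.001; bot.move_linear(P(-.012,z),[PI,0,TY],vel=.03)
    o=readout.get_obs()
    if o["wrist_force"][2]>2.5: break
st("floor %.4f"%z)
im=cams.grab_frame("wrist");cv2.imwrite("w3.png",im)
np.savetxt("z.txt",[z])
E
```

```text
near 8.47 [0.5186 0.09   0.0795] [3.142 0.    0.049] F [ 0.2  0.5 -1.1] M [ 0.09  0.05 -0.03] op 0.0159 45.0
floor 0.0035 9.72 [0.5187 0.0901 0.0753] [ 3.142e+00 -1.000e-03  4.900e-02] F [-1.6 -0.2  4.5] M [-0.02  0.38 -0.03] op 0.0158 45.0
```

```bash
python3 - <<'E'
from H import *
Y=-.0024;z=.0037
P=lambda x,z,th=0:tcp_for_lip(tray(x,Y,z),th,TY)
bot.move_linear(P(.07,z),[PI,0,TY],vel=.07);st("70")
x=.07
while x<.110:
    x+=.004; bot.move_linear(P(x,z),[PI,0,TY],vel=.04)
    F=readout.get_obs()["wrist_force"];print(round(x,3),np.round(F,1),end=' ')
    if F[0]<-12: break
st("end")
im=cams.grab_frame("wrist");c=cams.get_calibration("wrist");cv2.imwrite("pics/w4.png",im)
E
```

```text
70 11.1 [0.5997 0.0941 0.0753] [-3.142e+00  1.000e-03  4.900e-02] F [-2.6 -0.3  5.2] M [-0.05  0.62 -0.02] op 0.0159 45.0
0.074 [-2.3  0.6  5.9] 0.078 [-2.6  0.5  5.3] 0.082 [-2.8 -0.   6.5] 0.086 [-2.8 -0.6  6. ] 0.09 [-4.8 -0.5  6.4] 0.094 [-5.  -0.3  7.4] 0.098 [-7.5 -1.4 10.4] 0.102 [-5.  -0.4  6.2] 0.106 [-4.7  0.3  7.8] 0.11 [-7.5  0.6  9.8] end 13.6 [0.6374 0.096  0.0755] [3.142 0.006 0.049] F [-7.5  0.6  9.8] M [-0.04  1.31  0.03] op 0.0158 45.0
```

View pics/w4.png

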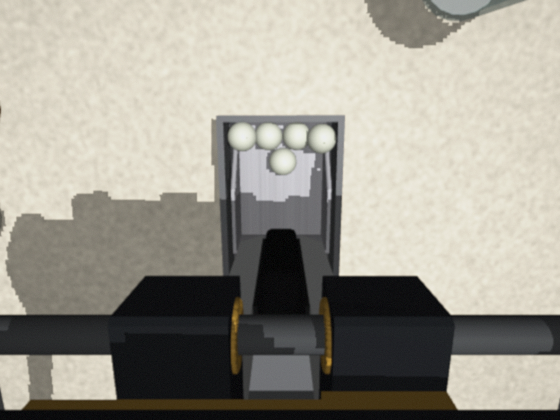

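```bash
python3 - <<'E'
from H import *
Y=-.0024
def P(th,rx,rz):  # rear-bottom edge at tray x=rx, height rz
    return tcp_for_lip(tray(rx+.08*np.cos(th),Y,rz-.08*np.sin(th)),th,TY)
for th in (-.1,-.2,-.3,-.4):
    bot.move_linear(P(th,.0265,.005),[PI,th,TY],vel=.05)
st("tilt")
bot.move_linear(P(-.4,.0265-.004,.09),[PI,-.4,TY],vel=.08)
bot.move_linear(P(-.4,.0265-.004,.16),[PI,-.4,TY],vel=.15);st("up")
im=cams.grab_frame("wrist");cv2.imwrite("pics/w5.png",im)
E
```

```text
tilt 14.89 [0.6085 0.0945 0.0751] [-3.141 -0.397  0.049] F [-0.  -0.5 -1.9] M [0.01 0.46 0.  ] op 0.016 45.0
up 16.73 [0.6033 0.0942 0.229 ] [-3.142 -0.398  0.049] F [-0.3 -0.2 -1.3] M [0.05 0.42 0.03] op 0.0155 45.0
```

View pics/w5.png

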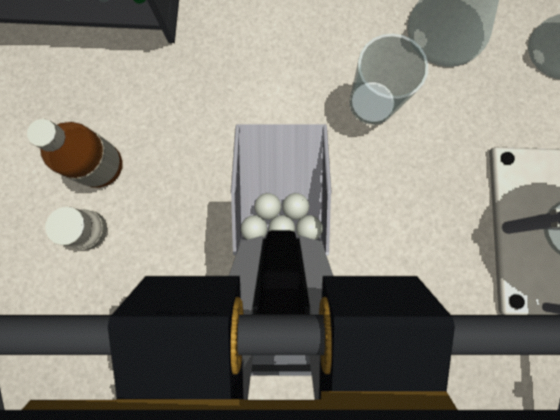

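```bash
python3 - <<'E'
from H import *
F=np.array([.6535,-.229]);yaw=-.75;d=np.array([np.cos(yaw),np.sin(yaw)])
P=lambda z,th,b:tcp_for_lip([*(F-b*d),z],th,yaw)
bot.move_linear(P(.21,-.35,.05),[PI,-.35,yaw],vel=.2);st("over")
bot.move_linear(P(.165,-.15,.03),[PI,-.15,yaw],vel=.08)
for th in (.0,.1,.2,.3,.45,.6,.8):
    bot.move_linear(P(.155,th,.028),[PI,th,yaw],vel=.04)
st("poured");bot.pause(.4)
bot.move_linear(P(.19,.7,.028),[PI,.7,yaw],vel=.1)
bot.move_linear(P(.23,.0,.03),[PI,0,yaw],vel=.2);st("lift")
im=cams.grab_frame("top");crop(im,230,120,170,150,4,"pics/t6.png")
E
```

```text
over 18.11 [ 0.5522 -0.134   0.2532] [-3.141 -0.349 -0.749] F [-0.4 -0.2 -2.1] M [0.34 0.28 0.03] op 0.0156 45.0
poured 22.1 [ 0.6356 -0.212   0.2542] [-3.141  0.799 -0.749] F [-0.5  0.1 -1.3] M [-0.29 -0.41  0.01] op 0.0156 45.0
lift 23.88 [ 0.582  -0.1625  0.2999] [ 3.141e+00  2.000e-03 -7.500e-01] F [ 1.  -1.2 -1.8] M [ 0.09 -0.02 -0.03] op 0.0155 45.0
```

View pics/t6.png

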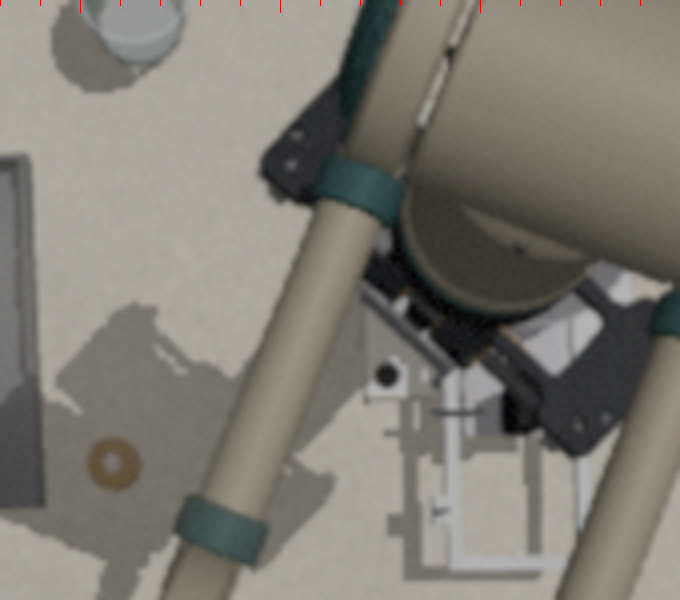

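```bash
python3 - <<'E'
from H import *
sx,sy,yw=.4257,.2948,.455
bot.move_linear([.5,.1,.26],[PI,0,0],vel=.35)
bot.movep([sx,sy,.13],[PI,0,yw])
im=cams.grab_frame("top");cv2.imwrite("top7.png",im)
t0=cv2.imread("top0raw.png");df=cv2.absdiff(im,t0).sum(2)
n,l,s,c=cv2.connectedComponentsWithStats((df[165:200,340:378]>60).astype(np.uint8))
print("funnel diff",s[1:].tolist());s_=cv2.resize(im[140:270,315:395],None,fx=4.3,fy=4.3,interpolation=cv2.INTER_CUBIC)
c2=cv2.resize(im[155:260,200:250],None,fx=4.3,fy=4.3,interpolation=cv2.INTER_CUBIC)
m=np.zeros((559,344+215,3),np.uint8);m[:,:344]=s_;m[:c2.shape[0],344:]=c2;cv2.imwrite("pics/t7.png",m)
bot.move_linear([sx,sy,.076],[PI,0,yw],vel=.1);st("low")
z=.076
while z>.069:
    z-=.001;bot.move_linear([sx,sy,z],[PI,0,yw],vel=.03)
    if readout.get_obs()["wrist_force"][2]>2: break
st("touch")
bot.move_gripper(.05);st("open")
bot.move_gripper(.094)
bot.move_linear([sx,sy,.18],[PI,0,yw],vel=.15);st("clear")
im=cams.grab_frame("top");t=im.copy();cv2.imwrite("top8.png",im)
print("scoop diff vs start",cv2.absdiff(t,t0).sum(2)[235:290,115:160].mean())
E
```

```text
funnel diff [[9, 0, 12, 11, 76], [18, 8, 11, 8, 54], [10, 16, 2, 2, 3], [14, 16, 5, 6, 18]]
low 26.58 [0.4264 0.2948 0.0765] [ 3.142e+00 -1.000e-03  4.540e-01] F [-0.1 -0.7 -1.5] M [ 0.01 -0.01 -0.03] op 0.0157 45.0
touch 27.83 [0.4257 0.2948 0.0717] [ 3.142 -0.     0.455] F [-1.7 -1.3  4.4] M [-0.1   0.22 -0.05] op 0.0157 45.0
open 28.54 [0.4257 0.2948 0.071 ] [-3.142  0.     0.455] F [-0.   0.2 -0.3] M [-0.   -0.08  0.1 ] op 0.0497 0.0
clear 30.24 [0.425  0.2944 0.1791] [3.142e+00 2.000e-03 4.550e-01] F [ 0.4 -0.3 -0.1] M [-0.05  0.03 -0.01] op 0.0941 0.0
scoop diff vs start 84.49171717171717
```

View pics/t7.png

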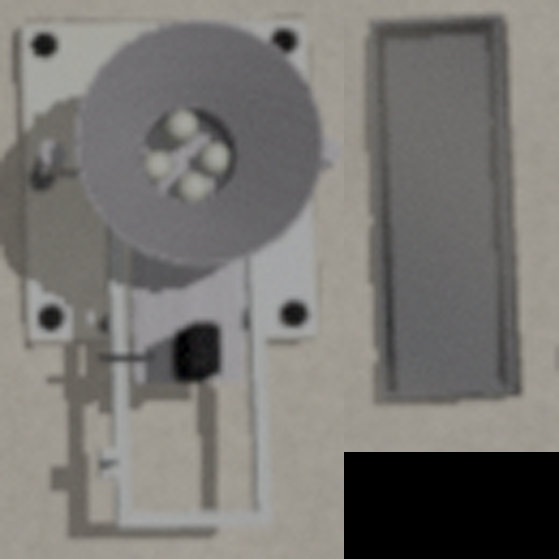

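```bash
python3 - <<'E'
from H import *
for f in ("top7.png","top8.png"):
    g=cv2.cvtColor(cv2.imread(f),cv2.COLOR_BGR2GRAY)
    print(f,"ptr rows218-228, cols 337-349");print(g[218:229,337:350]);print("mark rows 241-254 cols 335-347");print(g[241:255,335:348])
s=cv2.cvtColor(cv2.imread("scene0raw.png"),cv2.COLOR_BGR2GRAY)
c=cams.get_calibration("scene");print("exp scene ptr,mark",proj("scene",[.545,-.1825,.073],c),proj("scene",[.488,-.185,.084],c),proj("scene",[.488,-.185,.072],c))
print(s[175:208,226:242])
E
```

```text
top7.png ptr rows218-228, cols 337-349
[[108 105 103 111 137 159 157 138 116 131 145 149 150]
 [ 99  97  98 108 137 159 157 135 110 130 145 147 146]
 [ 98  97 100 106 136 158 158 139 111 129 144 138 123]
 [ 99 100 101 107 134 156 157 141 112 128 141 126  94]
 [ 92  80  81  84 101 117 118 107  85  99 107  99  76]
 [ 93  78  72  70  75  85  87  80  74  76  80  81  75]
 [ 96  92  90  95 118 137 137 122 103 117 123 113  88]
 [100  99  99 109 138 158 158 142 117 134 144 126  94]
 [100 102 102 109 136 159 161 144 119 134 144 129  93]
 [102 104 102 104 130 159 160 145 115 128 145 128  95]
 [101 103 100 104 131 159 160 144 111 122 135 125  93]]
mark rows 241-254 cols 335-347
[[150 154 156 156 153 143 140 161 163 161 158 156 157]
 [151 153 153 155 155 144 141 161 163 162 159 155 155]
 [151 152 151 153 155 148 145 161 164 160 158 153 154]
 [151 152 146 147 158 159 158 163 162 161 156 153 154]
 [138 150 143 141 160 162 162 163 162 161 157 152 153]
 [127 149 142 133 147 150 151 155 161 161 157 154 155]
 [126 147 136 108 110 113 123 142 161 162 159 155 156]
 [124 147 138 106 103 122 141 152 161 1
[... 3408 characters left out ...]
 123 118 106  83  74  76  75]
 [111 115 112 110 103 100 113 117 119 123 120 109  88  76  76  81]
 [ 95 101 100  96  90  89 100 105 113 120 120 114  99  80  75  79]
 [ 67  73  72  71  67  67  77  88 104 119 122 119 106  85  76  79]
 [ 63  64  62  60  59  64  73  82 104 118 122 120 110  86  75  80]
 [ 86  93  88  89  84  84  97 105 113 120 122 123 108  85  75  78]
 [104 113 112 109 102 102 114 119 124 123 122 118 109  85  73  82]
 [112 114 115 112 107 105 118 123 125 124 121 118 105  84  79  88]
 [113 119 115 113 107 107 118 125 124 122 117 111  96  80  80  95]
 [113 117 116 110 106 104 116 122 123 121 117 108  87  76  78  96]
 [111 115 114 110 100  97 104 109 115 121 120 110  85  76  79  96]]
```

```bash
python3 - <<'E'
from H import *
a=ray("top",(341,222.86),.0735);b=ray("top",(338.5,247.55),.082);print("ptr",a,"mark",b)
a2=ray("scene",(228,200.5),.073);b2=ray("scene",(233,180),.078);print(a2,b2)
D=a[0]-b[0];print("pull",D,a2[0]-b2[0])
gx,gy=.5455,-.2285
bot.movep([gx-.02,gy+.1,.25],[PI,0,0]);bot.movep([gx,gy,.19],[PI,0,0])
bot.move_gripper(.05)
bot.move_linear([gx,gy,.107-HZ],vel=.12);st("down")
bot.move_gripper(0,45);o=st("grip")
np.savetxt("pull.txt",[D,o["eef_pos"][0]])
E
```

```text
ptr [ 0.54466125 -0.18908325  0.0735    ] mark [ 0.4868732  -0.18156838  0.082     ]
[ 0.54561478 -0.19674829  0.073     ] [ 0.48812517 -0.18779018  0.078     ]
pull 0.05778804964653583 0.0574896056977241
down 34.27 [ 0.5461 -0.2288  0.0889] [ 3.141e+00 -1.000e-03  0.000e+00] F [-0.2  0.8 -0.3] M [ 0.03 -0.01 -0.05] op 0.0502 0.0
grip 34.88 [ 0.5457 -0.2324  0.0886] [ 3.135e+00 -1.000e-03  2.000e-03] F [-1.5 -8.6 -1.8] M [-0.82  0.17  0.29] op 0.0183 45.0
```

```bash
python3 - <<'E'
from H import *
x0=readout.get_obs()["eef_pos"][0]
bot.move_linear([x0-.03,-.234,.107-HZ],[PI,0,0],vel=.05);st("30")
bot.move_linear([x0-.0576,-.234,.107-HZ],[PI,0,0],vel=.05);o=st("pulled")
print("travel",x0-o["eef_pos"][0]);bot.pause(1)
t=cams.grab_frame("top");s=cams.grab_frame("scene");cv2.imwrite("t9.png",t);cv2.imwrite("s9.png",s)
g=cv2.cvtColor(t,cv2.COLOR_BGR2GRAY);print(g[240:256,332:352])
g=cv2.cvtColor(s,cv2.COLOR_BGR2GRAY);print(g[170:192,222:246])
# balls
for n,im,c in(("top",t,[.6535,-.2315,.07]),("scene",s,[.6535,-.2315,.03])):
    u=np.round(proj(n,c)).astype(int);print(n,u)
    g=cv2.cvtColor(im,cv2.COLOR_BGR2GRAY);print(g[u[1]-14:u[1]+16:2,u[0]-16:u[0]+17:2])
E
```

```text
30 35.63 [ 0.5178 -0.2329  0.0885] [-3.14e+00 -4.00e-03  1.00e-03] F [ 5.1  4.5 -0.6] M [ 0.21 -0.48  0.42] op 0.0177 45.0
pulled 36.33 [ 0.4912 -0.2333  0.0885] [-3.141 -0.006  0.   ] F [ 8.6  3.4 -2.6] M [ 0.29 -0.66  0.42] op 0.018 45.0
travel 0.054491921015295985
[[ 36  27  33  35  31  27  36  33  31  29  34  32  31  33  32  35  26  29
   35  49]
 [ 37  35  37  33  37  30  34  27  30  28  32  30  32  30  32  29  30  30
   39  48]
 [ 39  34  35  32  32  31  34  34  35  31  30  30  28  32  24  32  27  32
   37  45]
 [ 38  41  36  37  38  33  31  32  36  29  27  27  31  22  29  30  27  36
   28  42]
 [ 39  32  38  35  35  35  35  36  37  31  33  35  30  33  28  35  31  28
   33  40]
 [ 40  37  38  38  36  33  36  35  33  33  33  27  30  28  30  26  32  31
   30  38]
 [ 39  39  37  35  37  36  35  35  34  30  30  33  31  32  30  31  30  26
   34  41]
 [ 40  36  38  37  37  35  36  35  33  40  30  35  31  32  28  31  30  32
   33  44]
 [ 43  36  41  40  39  36  36  35  29  35  30  37  31  34  32  35  33  31
   38  55]
 [ 40  40  38  38  40  33  38  35  35  37  35  36  32  31  36  34  
[... 4213 characters left out ...]
 70  75  77  83 110 115 110  95  84  82  82  83  84  90  82]
 [ 72  72  72  74  72  76  83  81  81  80  80  83  85  84  92  79  72]
 [ 73  72  72  73  74  72  75  77  75  79  80  83  94 107 108  96  82]
 [ 77  73  75  74  75  73  77  76  81  84  96 104 126 138 122 103  76]
 [116 100  89  92  87  87  90  99 103 114 120 113 126 136 119  80  76]
 [137 122  99  89  91  87 105 117 106 104 116 120 115 114  91  75  81]
 [137 132 114 103  98  98 115 104  87  85  98 124 120 108  96  83  84]
 [139 138 131 109 109 118 121 102  96  97  94 107 111 102  80  81  83]
 [138 137 136 128  99 101 108  96  80  78  87 104  98  81  81  82  82]
 [137 136 137 136 128  91  82  93  86  85  89  84  78  83  84  84  82]]
```

```bash
python3 - <<'E'
from H import *
st("now")
for r in (181.5,182,182.4): print(r,ray("scene",(226,r),.073)[0])
t0=cv2.imread("scene0raw.png");s=cv2.imread("s9.png")
g=cv2.cvtColor(t0,cv2.COLOR_BGR2GRAY);print(g[176:184,222:246]) 
E
```

```text
now 37.43 [ 0.4914 -0.2333  0.0885] [-3.141e+00 -6.000e-03  1.000e-03] F [ 7.8  3.7 -2.4] M [ 0.25 -0.74  0.4 ] op 0.0179 45.0
181.5 0.48930508431915054
182 0.49082138061129166
182.4 0.49203308614236707
[[116 112 113 112 111 111 114 112 113 109 105 110 119 123 124 123 121 122
  122 124 121 123 124 124]
 [124 124 123 123 121 122 121 118 116 109 101 107 117 122 122 124 122 122
  122 123 124 125 124 123]
 [127 127 124 126 124 124 124 117 112 105  88  93 103 114 121 124 123 119
  123 124 124 124 124 122]
 [127 127 128 127 124 123 121 117 115 100  70  64  78 102 120 124 124 123
  124 123 124 125 124 124]
 [125 126 124 127 126 124 123 117 113  98  65  47  62  92 116 123 124 123
  122 123 124 123 123 123]
 [124 126 125 125 129 125 121 119 113 101  79  66  67  91 116 124 121 122
  121 124 121 123 122 120]
 [123 126 123 127 127 126 122 117 115 109 100  92  87  97 116 122 121 120
  121 123 122 122 121 120]
 [120 120 120 123 122 121 118 117 114 113 105 101  97  97 115 120 119 117
  118 119 117 121 122 122]]
```

```bash
python3 - <<'E'
from H import *
bot.move_linear([.4852,-.2335,.107-HZ],[PI,0,0],vel=.03);bot.pause(.5);o=st("final")
s=cams.grab_frame("scene");t=cams.grab_frame("top")
g=cv2.cvtColor(s,cv2.COLOR_BGR2GRAY);print(g[174:188,222:236])
b=cv2.subtract(g,cv2.cvtColor(cv2.imread("scene0raw.png"),cv2.COLOR_BGR2GRAY))
n,l,S,C=cv2.connectedComponentsWithStats((b[215:280,180:245]>15).astype(np.uint8))
for a,c in zip(S[1:],C[1:]):
    if a[4]>4: print("scene blob",a[4],c+[180,215],"z.02:",ray("scene",c+[180,215],.025))
for r in(.028,.08): print([np.round(proj("scene",[.6535+dx,-.2315+dy,r])).tolist() for dx,dy in((.04,0),(-.04,0),(0,.04),(0,-.04))])
m=np.hstack([cv2.resize(x,None,fx=5,fy=5,interpolation=cv2.INTER_CUBIC) for x in(s[215:280,180:245],)]);
# throat circle: matches of each ball height in top view
gt=cv2.cvtColor(t,cv2.COLOR_BGR2GRAY);hs=cv2.HoughCircles(cv2.resize(gt[155:200,335:380],None,fx=6,fy=6,interpolation=cv2.INTER_CUBIC),cv2.HOUGH_GRADIENT,1,30,param1=60,param2=14,minRadius=18,maxRadius=30)
print(None if hs is None else [(335+h[0]/6,155+h[1]/6,h[2]/6) for h in hs[0]])
t8=cv2.imread("top8.png",0);hs=cv2.HoughCircles(cv2.resize(t8[155:200,335:380],None,fx=6,fy=6,interpolation=cv2.INTER_CUBIC),cv2.HOUGH_GRADIENT,1,30,param1=60,param2=14,minRadius=18,maxRadius=30)
print(None if hs is None else [(335+h[0]/6,155+h[1]/6,h[2]/6) for h in hs[0]])
print("sc",cv2.cvtColor(s,cv2.COLOR_BGR2GRAY)[145:200:3,405:445:2])
E
```

```text
final 38.18 [ 0.4888 -0.2333  0.0886] [ 3.141 -0.007  0.   ] F [ 8.1  3.1 -3.8] M [ 0.28 -0.82  0.39] op 0.0175 45.0
[[ 61  70  72  72  74  74  74  74  73  75  86 110 127 129]
 [ 78  92  96  94  94  93  91  84  77  77  87 112 126 131]
 [ 91 115 116 115 115 115 111  94  78  76  90 112 126 128]
 [ 90 112 118 118 118 120 118  98  79  74  87 110 121 125]
 [ 80  95  99  99 100 110 114  99  78  70  72  90 106 118]
 [ 67  72  76  72  76  95 106  92  71  63  51  59  74  98]
 [ 64  61  57  55  59  75  88  76  61  53  37  37  52  82]
 [ 61  54  43  42  46  50  56  53  45  43  40  40  50  66]
 [ 61  54  48  45  49  52  54  53  53  53  56  59  59  68]
 [ 64  61  60  60  60  62  65  69  65  67  69  68  67  67]
 [ 65  65  65  65  67  69  73  73  73  75  71  69  68  69]
 [ 65  68  66  66  70  72  77  77  73  72  67  66  66  68]
 [ 65  68  66  66  69  74  81  81  79  77  68  70  67  73]
 [ 66  68  66  70  69  80  89  99  98  89  74  71  74  77]]
scene blob 18 [201.38888889 238.05555556] z.02: [ 0.62407426 -0.26102593  0.025     ]
scene blob 13 [212.         242.38461538] z.02: [ 0.63579047 -0.234088
[... 1291 characters left out ...]
 117 125
  128 128]
 [125  78  62  64  83 111 110 107 101  76  71  73  77  71  65  67 106 124
  128 129]
 [127 105  69  63  64  87 111 111 108 105 107 108 108 102  73  62  89 123
  127 126]
 [128 128 108  68  61  66  94 111 110 109 107 109 108 109 106  76  66 114
  127 127]
 [130 128 128 114  68  64  78 101 111 110 109 108 109 109 110 106  88  93
  125 131]
 [129 129 131 128 117  73  67  95 107 111 111 107 108 109 108 109 105  96
  117 129]
 [128 128 130 127 129 120  78  77 103 109 109 109 109 109 108 106 106 107
  106 126]
 [127 128 129 129 129 131 120  82  97 108 108 108 109 110 108 106 117 128
  130 128]
 [128 130 128 127 127 129 129 123 102 106 110 107 111 122 127 130 131 130
  128 129]]
```

```bash
python3 -c "
from H import *
print(bot.job_done());st('end')"
```

```text
the job is handed in; nothing more can be done
None
the job is handed in; nothing more can be done
```

I handed the job in at about 38 s with the gripper still holding the gate, about 1 mm short of the mark by my measurement. All five balls were scooped and I saw four in the funnel. After the pull, pixel checks only (I had used all ten picture views) showed balls in the jar, though I couldn't count them, and the scoop upright on the bench with its pan empty. No verdict came back.

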